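Shut and clamp the food box

ROBOT

A 6-joint arm with a two-finger parallel gripper is mounted at the origin on the work surface. World frame = base frame: x ahead of the robot, y to its left, z up, the work surface at z = 0. Lengths are in m, angles in rad, forces in N, time in s.
With the tool pointing down it reaches from about 0.275 to 0.775 m from the base axis. Payload 14.6 kg.
Tool frame: the origin (TCP) lies midway between the tips of the shut fingers; the grasp point (between the pads) lies 19 mm behind it; z points along the fingers, y is the direction in which the jaws open and shut (so a half turn about z gives the same grasp; the last joint's range is limited). The gripper opens to 85 mm and grips with 20 to 120 N. Pads are 22 mm wide; open, the fingers measure 114 mm over their backs; the gripper's body (76 mm by 85 mm) begins 54 mm behind the grasp point. The pads swing forward as they close: fully open they stand 13 mm farther back than shut.
Start: joints at [-1.465, 0.263, -0.048, 1.259, 0, 1.415], TCP at [0.135, -0.507, 0.231] pointing down, gripper open.
Joint ranges: [-2.65, 2.65], [-0.89, 1.7], [-1.18, 1.37], [-2.13, 2.11], [-1.35, 1.29], [-3.14, 3.14]. Speed limits (rad/s): [1.89, 1.89, 2.57, 2.79, 3.14, 3.14].

INTERFACE

Orientations are given as a unit quaternion [w, x, y, z].
In Python, from bench import robot gives the robot as it stands. The module is installed in compiled form; this text tells all that it offers.
- The arm moves only by the shell command python3 -m pendant 'ROWS' [FORCE]. ROWS is a JSON object of lists of equal length, an entry for each row: "linear": the shift along the tool's x, y, z in cm, a list of three; "delta_rot": the turn, a rotation vector about the tool's x, y, z in rad, a list of three; "gripper": the closure, from -1 (fully open) to 1 (shut). A call has 1 to 10 rows; each row is the pose to reach, as a shift and turn from the pose commanded when the call began, along the tool's axes at that moment; what a row does not reach only later rows make up. A row lasts 1/8 s, in which the tool goes at most 62.5 mm and 10.7 degrees, less where a joint would pass 70% of its speed; a pose out of reach is approached as far as the arm can. A call with a gripper value outside its range is refused whole. The fingers move at their own pace and stop on an object; FORCE is the grip in N (left out, the last holds). Time passes only in rows, so rows that repeat a pose let the fingers close. It gives the time, the measured TCP pose, the force and the opening at its end, in the units of the state.
- robot.get_obs(): the state, without advancing time (a new reading comes with each control period).
- robot.read_camera(name): name is "scene" or "top" or "wrist"; returns the picture (400x640x3 uint8, red, green, blue); there is no depth.
- robot.camera_info(name): a dict with "intrinsics" (3x3 intrinsics, pixels), "pose" (4x4, takes a point from camera to world coordinates). Camera axes: x right, y up, looking along -z (the intrinsics and any distortion apply to the point x, -y, -z); pixel columns grow to the right and rows downward; lengths in m; the calibration is good to about 2 mm. A picture is of the moment at which its call begins: read the wrist's pose just before it. camera_info takes no time and is no camera call; for the wrist camera it gives the pose at the moment of the call.
- robot.hand_in(): hands the job in, once; it reports no verdict.
The state is a dict: "t": time; "joint_positions": joint angles; "joint_velocities": joint speeds; "effort": joint torques, N m; "tcp_pos": TCP position; "orientation": TCP orientation; "force": force on the tool from outside, world axes, zero at the start; "ft_torque": the same for the moment, N m; "gripper_width": finger opening in m.
Only numpy, scipy, OpenCV 4.12 (cv2) and the standard library are available. Lean on these libraries where they do the work, as an engineer would, in place of code of your own. Each camera call takes 0.05 s, during which the arm holds its last target.

TASK

One of the two food boxes on the counter stands open: push its lid down until it is fully shut, then push its clamp lever over past centre so that it snaps onto the lid and stays there. Only push, with the fingertips or the outside of the fingers: do not take the lever between the fingers or raise the lid further. Leave the other box, the bottles and the jar as they are.

Things in the scene. Friction and masses are not known exactly. Their poses are not given: they have to be found in the camera images.
- box_a: The insulated food box whose lid stands open, the one to work on. Aluminium box 160 (x) x 200 (y) x 90 mm high, fixed to the counter; origin under its centre on the counter, own -x is its front (clamp side, roughly towards the robot), +x its rear (lid hinge side). The closed lid's flat top is at height 102 mm over the whole box, from 90 mm in front of to 82 mm behind the centre. Black bar handles at the sides, 60 mm high, stick out to 130 mm either side of the centre. 
- lid_a (a joint): Lid angle of box_a in rad: 0 fully shut, growing as the front edge rises, up to 1.1. Steel plate 172 x 200 x 10 mm, about 0.3 kg. The hinge is stiff, so the lid stays where left; a few newtons down on its top near the front edge close it. It starts raised, at 0.45 to 0.8, and is to be closed.
- lid_a_edge (a point): Middle of the front top edge of the lid of box_a; moves with the lid.
- lid_a_hinge (a point): Hinge axis of that lid (along the box's y), 82 mm behind the box's centre, 92 mm high; the lid's top face is 10 mm from it.
- clamp_a (a joint): Angle of the over-centre clamp lever of box_a in rad: 0 open, leaning 29 degrees from vertical out away from the box's front; 1.0 latched, leaning 29 degrees in over the lid with the rubber tip of its short nose on the lid's front edge. Centre (dead point) 0.5: a spring drives it to whichever end is nearer; pushed level at the knob it takes about 4 to 10 N to start, less if the finger rises with the knob. It starts open at 0.
- clamp_a_knob (a point): Centre of the black ball knob, 24 mm diameter, at the end of the 12 mm thick steel lever of box_a, 80 mm from the pivot. Open: 154 mm in front of the box's centre, 180 mm above the counter; at dead point 190 mm high; latched: 78 mm in front of the centre, 180 mm high.
- clamp_a_shaft (a point): Middle of the lever's shaft, halfway between pivot and knob of box_a.
- clamp_a_pivot (a point): Pivot of the lever of box_a (axis along the box's y): 116 mm in front of the box's centre, 110 mm high, between two dark cheeks 40 mm wide overall that reach up to 122 mm high.
- box_b: The second, identical food box, already shut and clamped. Aluminium box 160 (x) x 200 (y) x 90 mm high, fixed to the counter; origin under its centre on the counter, own -x is its front (clamp side, roughly towards the robot), +x its rear (lid hinge side). The closed lid's flat top is at height 102 mm over the whole box, from 90 mm in front of to 82 mm behind the centre. Black bar handles at the sides, 60 mm high, stick out to 130 mm either side of the centre. 
- lid_b (a joint): Lid angle of box_b in rad: 0 fully shut, growing as the front edge rises, up to 1.1. Steel plate 172 x 200 x 10 mm, about 0.3 kg. The hinge is stiff, so the lid stays where left; a few newtons down on its top near the front edge close it. It starts at 0 (closed) and is to be left alone.
- lid_b_edge (a point): Middle of the front top edge of the lid of box_b; moves with the lid.
- lid_b_hinge (a point): Hinge axis of that lid (along the box's y), 82 mm behind the box's centre, 92 mm high; the lid's top face is 10 mm from it.
- clamp_b (a joint): Angle of the over-centre clamp lever of box_b in rad: 0 open, leaning 29 degrees from vertical out away from the box's front; 1.0 latched, leaning 29 degrees in over the lid with the rubber tip of its short nose on the lid's front edge. Centre (dead point) 0.5: a spring drives it to whichever end is nearer; pushed level at the knob it takes about 4 to 10 N to start, less if the finger rises with the knob. It starts latched at 1.0 and is to be left alone.
- clamp_b_knob (a point): Centre of the black ball knob, 24 mm diameter, at the end of the 12 mm thick steel lever of box_b, 80 mm from the pivot. Open: 154 mm in front of the box's centre, 180 mm above the counter; at dead point 190 mm high; latched: 78 mm in front of the centre, 180 mm high.
- clamp_b_shaft (a point): Middle of the lever's shaft, halfway between pivot and knob of box_b.
- clamp_b_pivot (a point): Pivot of the lever of box_b (axis along the box's y): 116 mm in front of the box's centre, 110 mm high, between two dark cheeks 40 mm wide overall that reach up to 122 mm high.
- squeeze_bottle: White squeeze bottle with a pointed nozzle, 54 mm diameter, 165 mm tall, loose between the boxes on the robot's side; origin at the centre of its underside, z up.
- spice_jar: Amber glass jar with red cap, 52 mm diameter, 90 mm tall, loose, in front of and outside one of the boxes; origin at the centre of its underside, z up.
- sauce_bottle: Black bottle, 48 mm diameter, 140 mm tall, loose, in front of and outside the other box; origin at the centre of its underside, z up.
Things that resemble listed ones, but are neither listed nor needed, are in the scene too. There is more than one size of the squeeze_bottle; the job needs the larger. There is more than one size of the spice_jar; the one meant has the size given above.

How it is judged:
On the way, in this order (a step that is already met when the one before it is completed fails the run):
1. the open box's lid is pushed fully shut while its clamp is still open (value of joint lid_a below 0.04 rad and value of joint clamp_a below 0.3 rad), for 0.1 s.
2. the clamp lever has snapped over onto the shut lid (value of joint clamp_a above 0.93 rad and value of joint lid_a below 0.05 rad), for 0.2 s.
At the end, for the whole second after the job is handed in: The lid of the box that stood open is shut (within 0.05 rad) and its lever rests latched (above 0.93 rad); the other box is still shut and latched; bottles and jar stand within 30 mm of where they were, upright (within 0.4 rad) and at rest (all of step 2 and value of joint lid_b below 0.05 rad and value of joint clamp_b above 0.93 rad and not (distance of any of squeeze_bottle, spice_jar, sauce_bottle from where it was at the start of the episode above 0.03 m or angle between any of squeeze_bottle, spice_jar, sauce_bottle's own z axis and vertical above 0.4 rad) and linear speed of each of squeeze_bottle, spice_jar, sauce_bottle below 0.02 m/s); the robot touches nothing.
It fails at once if a bottle or the jar is moved more than 30 mm, lifted or tipped over 0.4 rad (distance of any of squeeze_bottle, spice_jar, sauce_bottle from where it was at the start of the episode above 0.03 m or angle between any of squeeze_bottle, spice_jar, sauce_bottle's own z axis and vertical above 0.4 rad).
It fails at once if the other box's lid or clamp is opened (value of joint lid_b above 0.06 rad or value of joint clamp_b below 0.85 rad).
It fails at once if the lid is raised beyond 0.9 rad instead of pushed shut (value of joint lid_a above 0.9 rad).
It fails at once if the lever is taken between the fingers (knob centre within 12 mm, or mid-shaft within 10 mm, of the point between the pads) (distance between the grasp point and clamp_a_knob below 0.012 m or distance between the grasp point and clamp_a_shaft below 0.01 m).
It also fails if it takes over 48 s, if anything falls off the work surface, if the arm or the gripper's body presses on something with over 40 N, if the wrist force passes 120 N, or if a joint passes its speed limit or range.

## Working session

There is one attempt and no reset: what is moved stays moved. The work goes in short steps, Python scripts to look and compute and a shell command to move; the robot and the scene stay as the last step left them, time stands still between calls to the robot, and variables do not carry over. Pictures are saved under pics/ and viewed, and the job is handed in when it is done.

```bash
mkdir -p pics; python3 - <<'E'
from bench import robot
import cv2,numpy as np
for n in ["scene","top"]:
    i=robot.read_camera(n); cv2.imwrite(f"pics/{n}0.png",i[...,::-1])
    c=robot.camera_info(n); print(n,np.round(c["intrinsics"],1).tolist(),np.round(c["pose"],3).tolist(),[k for k in c])
print(robot.get_obs())
E
```

```text
scene [[360.9, 0.0, 318.6], [0.0, 360.9, 203.2], [0.0, 0.0, 1.0]] [[-0.805, -0.325, 0.496, 1.126], [0.593, -0.433, 0.679, 0.773], [-0.006, 0.841, 0.541, 0.753], [0.0, 0.0, 0.0, 1.0]] ['intrinsics', 'pose']
top [[440.2, 0.0, 317.3], [0.0, 440.2, 201.4], [0.0, 0.0, 1.0]] [[0.023, 0.996, -0.09, 0.437], [-1.0, 0.024, 0.004, 0.015], [0.006, 0.089, 0.996, 1.631], [0.0, 0.0, 0.0, 1.0]] ['intrinsics', 'pose']
{'t': 0.1, 'joint_positions': array([-1.46532693e+00,  2.63427428e-01, -4.88457909e-02,  1.25940626e+00,
       -1.48755838e-05,  1.41552000e+00]), 'joint_velocities': array([ 0.00094846, -0.00062932,  0.00120642,  0.00233387, -0.00130123,
       -0.00029155]), 'effort': array([ 1.83865253e-03, -6.38578820e+01,  3.85063827e+01,  1.01108567e-02,
       -7.66240260e-05,  1.05632094e-05]), 'tcp_pos': array([ 0.13532273, -0.50701062,  0.23090806]), 'orientation': array([-4.41621871e-04,  9.91513392e-01,  1.30003840e-01,  3.56009024e-06]), 'force': array([-0.0145547 ,  0.09073088,  0.02388845]), 'ft_torque': array([ 0.02413628,  0.03124164, -0.01526975]), 'gripper_width': 0.08534830529354571}
```

View pics/scene0.png

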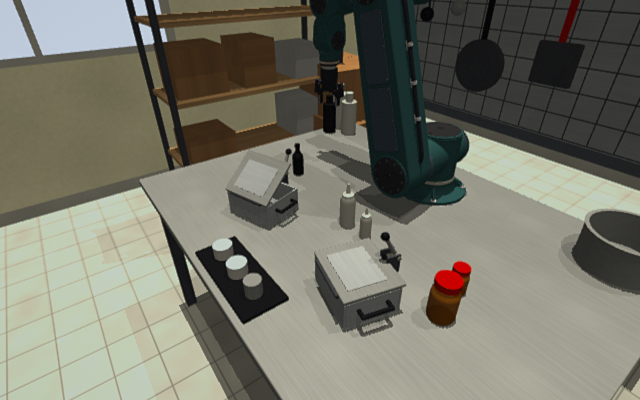

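View pics/top0.png

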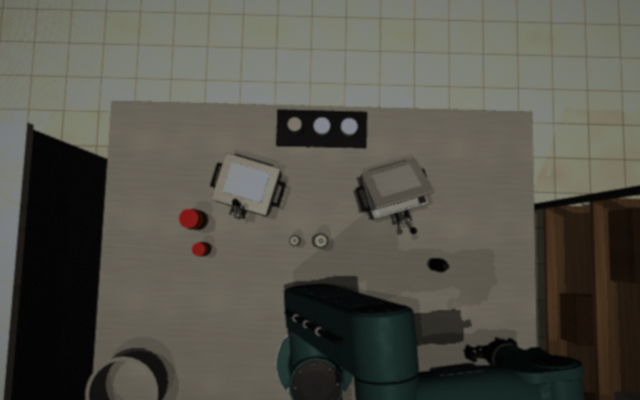

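The open box is on the robot's right, at about (395,190) in the top picture. The sauce bottle is at (438,265). I'll enlarge that area.

```bash
python3 - <<'E'
import cv2
i=cv2.imread("pics/top0.png")[140:285,330:470]; cv2.imwrite("pics/top0c.png",cv2.convertScaleAbs(cv2.resize(i,None,fx=4.1,fy=4.1,interpolation=cv2.INTER_CUBIC),alpha=1.5))
i=cv2.imread("pics/scene0.png")[135:235,215:375]; cv2.imwrite("pics/scene0c.png",cv2.resize(i,None,fx=5,fy=5,interpolation=cv2.INTER_CUBIC))
E
```

```text
(no output)
```

View pics/top0c.png

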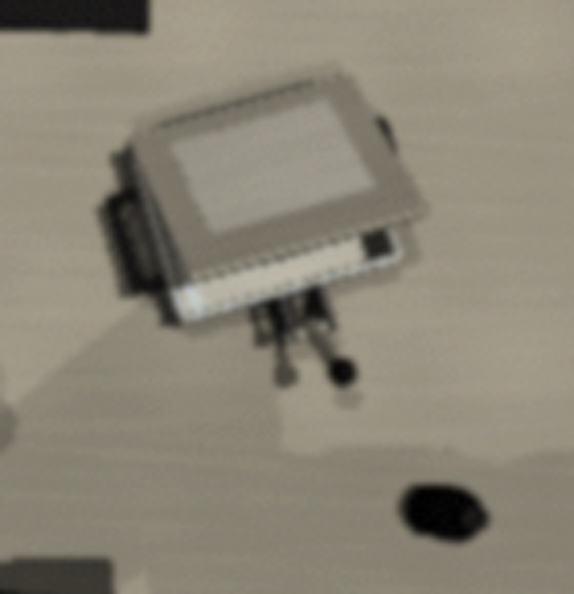

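View pics/scene0c.png

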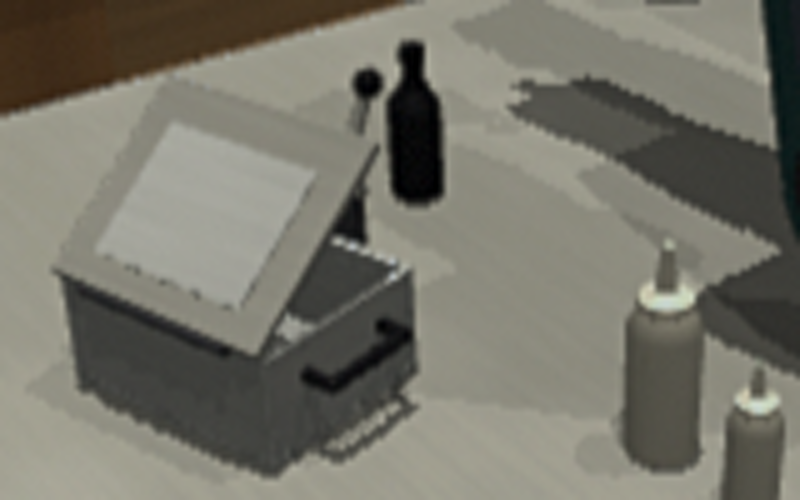

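```bash
cat > h.py <<'E'
from bench import robot
import numpy as np, cv2
from scipy.optimize import least_squares
def proj(n,P,info=None):
    c=info or robot.camera_info(n); T=np.linalg.inv(np.array(c["pose"])); K=np.array(c["intrinsics"])
    p=np.atleast_2d(P)@T[:3,:3].T+T[:3,3]; p=p*[1,-1,-1]
    q=p@K.T; return q[:,:2]/q[:,2:]
def ray(n,uv,z,info=None):
    c=info or robot.camera_info(n); T=np.array(c["pose"]); K=np.array(c["intrinsics"])
    d=np.linalg.inv(K)@[uv[0],uv[1],1]; d=T[:3,:3]@(d*[1,-1,-1]); o=T[:3,3]
    return o+d*(z-o[2])/d[2]
def lidpt(u,y,th): # u distance from hinge to the front on the top face
    return [0.082-u*np.cos(th)+0.010*np.sin(th), y, 0.092+u*np.sin(th)+0.010*np.cos(th)]
def w(P,b):
    P=np.atleast_2d(P);c,s=np.cos(b[2]),np.sin(b[2])
    return np.c_[b[0]+c*P[:,0]-s*P[:,1], b[1]+s*P[:,0]+c*P[:,1],P[:,2]]
E
python3 - <<'E'
from h import *
T=lambda a:np.array(a)/4.1+[330,140]; S=lambda a:np.array(a)/5+[215,135]
ct,cs=robot.camera_info("top"),robot.camera_info("scene")
# (uv, model fn, cam)
obs=[("top",T((342,372)),lambda t:[-.154,0,.18]),("scene",S((367,82)),lambda t:[-.154,0,.18]),
("top",T((185,283)),lambda t:lidpt(.172,.1,t)),("top",T((428,212)),lambda t:lidpt(.172,-.1,t)),
("top",T((345,68)),lambda t:lidpt(0,-.1,t)),("top",T((135,125)),lambda t:lidpt(0,.1,t)),
("top",T((178,322)),lambda t:[-.08,.1,.09]),("top",T((402,260)),lambda t:[-.08,-.1,.09]),
("scene",S((378,148)),lambda t:lidpt(.172,.1,t)),("scene",S((165,82)),lambda t:lidpt(.172,-.1,t)),
("scene",S((270,474)),lambda t:[.08,.1,0]),("scene",S((80,390)),lambda t:[.08,-.1,0]),
("scene",S((412,268)),lambda t:[-.08,.1,.09]),("scene",S((415,380)),lambda t:[-.08,.1,0])]
def f(p):
    return np.concatenate([(proj(n,w(m(p[3]),p),ct if n=="top" else cs)[0]-uv) for n,uv,m in obs])
r=least_squares(f,[.6,-.2,.2,.6],loss="soft_l1"); print(r.x); print(np.round(f(r.x).reshape(-1,2),1).tolist())
for z,uv,n in [(.14,(438,265),"top"),(.165,(320,240),"top")]: print(ray(n,uv,z))
p=r.x
print("knob",w([-.154,0,.18],p),"edge",w(lidpt(.172,0,p[3]),p),"hinge",w([.082,0,.092],p))
E
```

```text
[ 0.62720702 -0.25999466  0.30220106  0.60625771]
[[-1.0, -0.6], [-0.6, 0.3], [0.3, -0.2], [-0.6, 0.4], [0.2, 0.3], [-2.9, 1.8], [-0.1, -0.3], [-0.3, -0.8], [0.2, -0.6], [1.3, -1.6], [-0.3, -0.4], [-1.6, -2.4], [-0.5, -0.5], [-0.2, -2.3]]
[ 0.36622899 -0.40122965  0.14      ]
[ 0.44068923 -0.0022601   0.165     ]
knob [[ 0.48018573 -0.30582848  0.18      ]] edge [[ 0.57598896 -0.27596187  0.19822279]] hinge [[ 0.70549109 -0.23558963  0.092     ]]
```

The fit is consistent: pixel residuals are mostly under 1 to 2, lid angle 0.61, and the edge and knob heights agree with the text. The tool yaw (0.26) already nearly matches the box's (0.30). I'll shut the fingers and move above the lid.

```bash
python3 -m pendant '{"linear":[[3,-0.7,-2],[8,-1.8,-3],[13,-2.9,-3],[18,-4,-3],[23,-5,-3],[28,-6.1,-3],[33,-7.2,-3],[38,-8.3,-3],[43,-9.4,-3],[48,-10.5,-3]],"delta_rot":[[0,0,0],[0,0,0],[0,0,0],[0,0,0],[0,0,0],[0,0,0],[0,0,0],[0,0,0],[0,0,0],[0,0,0]],"gripper":[1,1,1,1,1,1,1,1,1,1]}' 20
python3 - <<'E'
from h import *
o=robot.get_obs();print(o["t"],o["tcp_pos"],o["orientation"],o["force"],o["gripper_width"])
i=robot.read_camera("wrist"); cv2.imwrite("pics/w1.png",i[...,::-1]); i=robot.read_camera("scene"); cv2.imwrite("pics/s1.png",cv2.resize(i[100:260,180:400],None,fx=3.5,fy=3.5)[...,::-1])
E
```

```text
t: 1.35
tcp_pos: [0.5734, -0.281, 0.261]
orientation: [-0.0, 0.992, 0.13, -0.0]
force: [-0.1, -0.4, 0.5]
gripper_width: -0.0002
1.35 [ 0.57336971 -0.28095417  0.26098863] [-1.36244030e-04  9.91503641e-01  1.30078698e-01 -2.07783422e-04] [-0.14090051 -0.36807947  0.5374902 ] -0.00024551728989335205
```

View pics/w1.png

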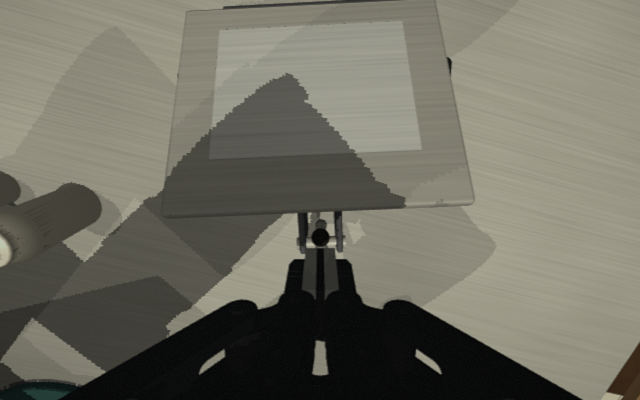

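View pics/s1.png

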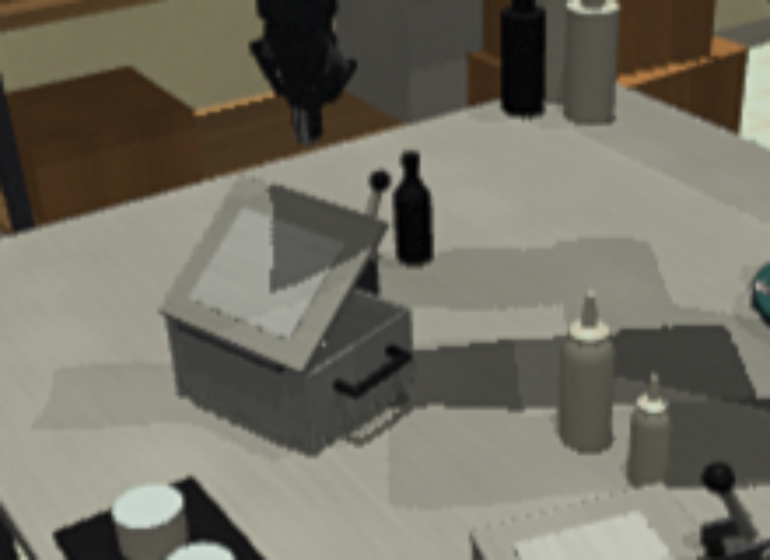

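The wrist view shows the lid squarely ahead and the knob at (320,237) in front of the finger tips at (320,260). As a cross-check, I'll project the model into this view.

```bash
python3 - <<'E'
from h import *
p=[.6272,-.26,.3022]
for P in ([-.154,0,.18],lidpt(.172,.1,.606),lidpt(.172,-.1,.606)): print(proj("wrist",w(P,p)))
o=robot.get_obs()["tcp_pos"]; print(proj("wrist",o))
E
```

```text
[[321.34372873 327.28729285]]
[[162.35648297 222.16882471]]
[[470.9547486  211.32046972]]
[[320.76862739 266.4271536 ]]
```

```bash
python3 -m pendant '{"linear":[[2.5,0,1],[2.5,0,4],[2.5,0,6.5],[2.4,0,7.5],[2.3,0,8.5],[2.2,0,9.5],[2.1,0,10.5],[2,0,11.5],[1.8,0,12.3],[1.6,0,13]],"delta_rot":[[0,0,0],[0,0,0],[0,0,0],[0,0,0],[0,0,0],[0,0,0],[0,0,0],[0,0,0],[0,0,0],[0,0,0]],"gripper":[1,1,1,1,1,1,1,1,1,1]}'
```

```text
t: 2.7
tcp_pos: [0.5873, -0.278, 0.1308]
orientation: [0.0, 0.992, 0.13, -0.0]
force: [-0.3, -1.1, 1.9]
gripper_width: -0.0001
```

```bash
python3 -m pendant '{"linear":[[-0.2,0,0.8],[-0.4,0,1.5],[-0.6,0,2.1],[-0.8,0,2.5],[-0.8,0,2.7],[-0.8,0,2.8]],"delta_rot":[[0,0,0],[0,0,0],[0,0,0],[0,0,0],[0,0,0],[0,0,0]],"gripper":[1,1,1,1,1,1]}'
python3 - <<'E'
from h import *
i=robot.read_camera("scene"); cv2.imwrite("pics/s2.png",cv2.resize(i[100:260,180:400],None,fx=3.5,fy=3.5)[...,::-1])
E
```

```text
t: 3.45
tcp_pos: [0.5796, -0.28, 0.1032]
orientation: [-0.0, 0.992, 0.13, -0.0]
force: [-1.3, 0.5, 2.0]
gripper_width: 0.0001
```

View pics/s2.png

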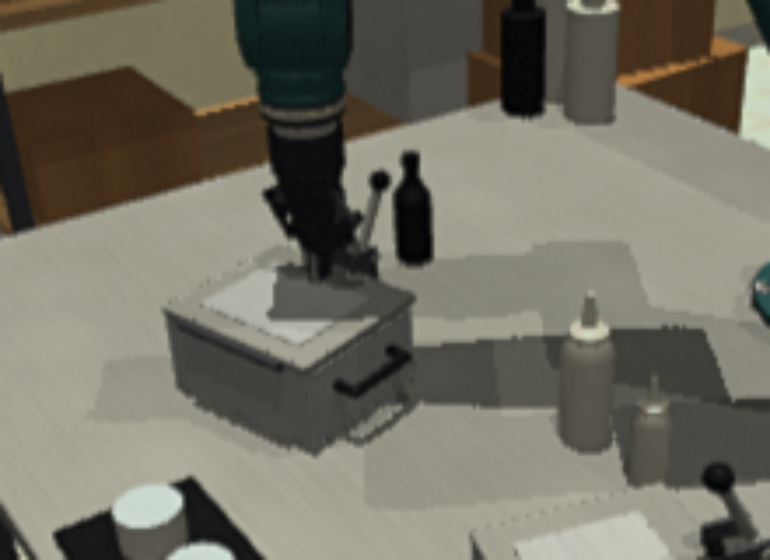

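The lid is down, with its front corner at (414,297) on the rim. The force is still only 2 N, so I'll press a little further to seat it.

```bash
python3 -m pendant '{"linear":[[0,0,0.1],[0,0,0.2],[0,0,0.3],[0,0,0.3]],"delta_rot":[[0,0,0],[0,0,0],[0,0,0],[0,0,0]],"gripper":[1,1,1,1]}'
```

```text
t: 4.0
tcp_pos: [0.5799, -0.2801, 0.1019]
orientation: [0.001, 0.992, 0.13, 0.001]
force: [-6.5, 3.7, 20.7]
gripper_width: 0.0002
```

The lid is seated: 20 N up with the tip at z = 0.102. Next I'll go straight up, over and outside the knob, then down to push height.

```bash
python3 -m pendant '{"linear":[[0,0,-3],[0,0,-8],[0,0,-13],[-1,0,-15],[-6,0,-15],[-11,0,-15],[-15.5,0,-15],[-15.5,0,-12],[-15.5,0,-8],[-15.5,0,-6.5]],"delta_rot":[[0,0,0],[0,0,0],[0,0,0],[0,0,0],[0,0,0],[0,0,0],[0,0,0],[0,0,0],[0,0,0],[0,0,0]],"gripper":[1,1,1,1,1,1,1,1,1,1]}'
python3 - <<'E'
from h import *
i=robot.read_camera("scene"); cv2.imwrite("pics/s3.png",cv2.resize(i[100:260,180:400],None,fx=3.5,fy=3.5)[...,::-1])
i=robot.read_camera("wrist"); cv2.imwrite("pics/w3.png",i[...,::-1])
p=[.6272,-.26,.3022]; print(proj("wrist",w([-.154,0,.18],p)),robot.get_obs()["tcp_pos"])
E
```

```text
t: 5.25
tcp_pos: [0.4293, -0.3193, 0.1634]
orientation: [-0.001, 0.992, 0.13, -0.001]
force: [0.4, 0.1, 0.8]
gripper_width: 0.0002
[[320.98048888 165.23003412]] [ 0.42943246 -0.31932219  0.16389634]
```

View pics/s3.png

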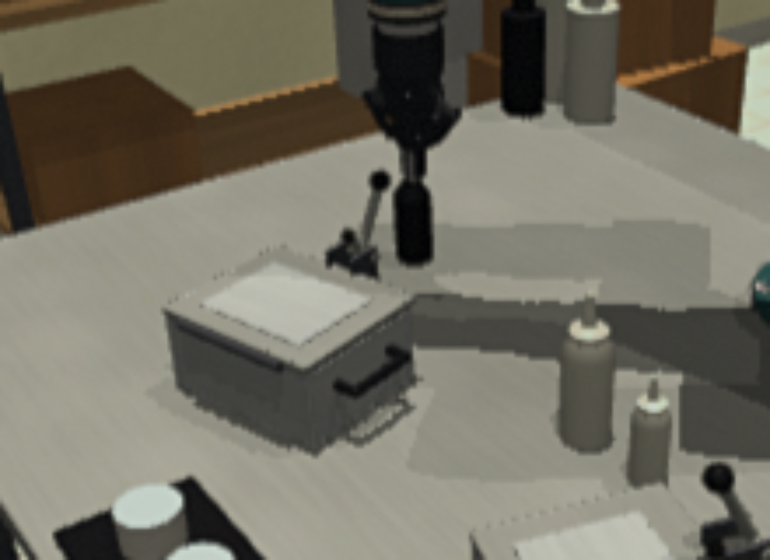

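View pics/w3.png

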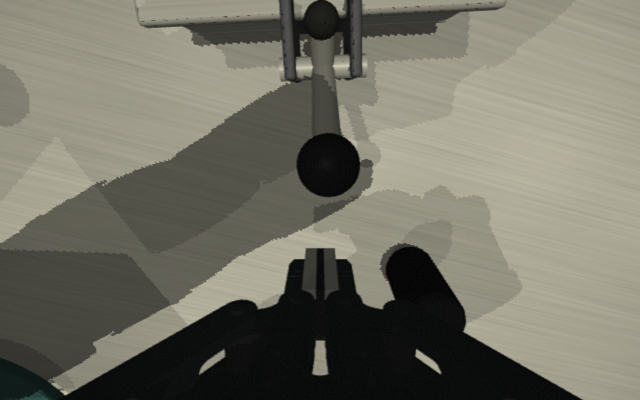

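The lid is flush. The knob is at (328,165), 7 px (about 2.7 mm) to the tool's +y side, so I'll correct for that, then push along the box's axis, rising with the knob.

```bash
python3 -m pendant '{"linear":[[1.5,0.3,0],[2.6,0.28,0],[3.4,0.26,-0.2],[4.2,0.23,-0.4],[5,0.2,-0.7],[5.8,0.17,-0.9],[6.6,0.14,-1],[7.3,0.11,-1],[7.9,0.08,-1],[8.2,0.07,-1]],"delta_rot":[[0,0,0],[0,0,0],[0,0,0],[0,0,0],[0,0,0],[0,0,0],[0,0,0],[0,0,0],[0,0,0],[0,0,0]],"gripper":[1,1,1,1,1,1,1,1,1,1]}'
python3 - <<'E'
from h import *
i=robot.read_camera("wrist"); cv2.imwrite("pics/w4.png",i[...,::-1])
E
```

```text
t: 6.6
tcp_pos: [0.5098, -0.2993, 0.1751]
orientation: [-0.0, 0.991, 0.13, -0.0]
force: [-0.7, -0.3, -0.5]
gripper_width: -0.0005
```

View pics/w4.png

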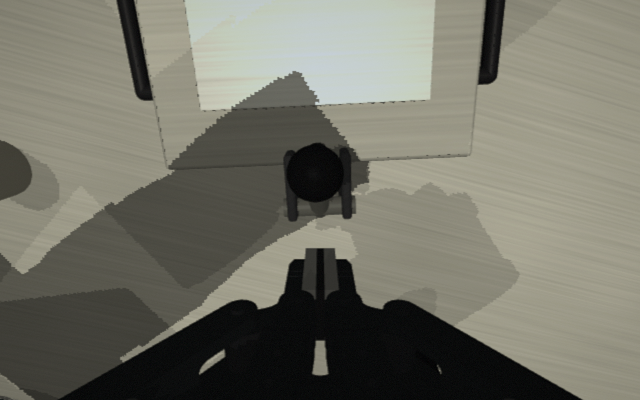

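The lever has snapped over and the knob now sits over the lid edge at (315,172). I'll back off and verify against the latched model and box_b.

```bash
python3 -m pendant '{"linear":[[-3,0,0],[-6,0,-2],[-8,0,-6],[-8,0,-9],[-8,0,-9],[-8,0,-9]],"delta_rot":[[0,0,0],[0,0,0],[0,0,0],[0,0,0],[0,0,0],[0,0,0]],"gripper":[1,1,1,1,1,1]}'
python3 - <<'E'
from h import *
p=[.6272,-.26,.3022]
print(proj("scene",w([-.078,0,.18],p)),proj("scene",w([-.116,0,.19],p)),proj("wrist",w([-.078,0,.18],p)))
i=robot.read_camera("scene"); cv2.imwrite("pics/s5.png",cv2.resize(i[120:350,200:480],None,fx=2.6,fy=2.6,interpolation=cv2.INTER_CUBIC)[...,::-1])
i=robot.read_camera("wrist"); cv2.imwrite("pics/w5.png",i[...,::-1])
E
```

```text
t: 7.4
tcp_pos: [0.432, -0.32, 0.2646]
orientation: [-0.0, 0.992, 0.13, -0.0]
force: [0.5, -0.6, 0.3]
gripper_width: 0.0001
[[274.23942966 158.81113599]] [[280.98986549 152.68984201]] [[313.29526189   8.63483514]]
```

View pics/s5.png

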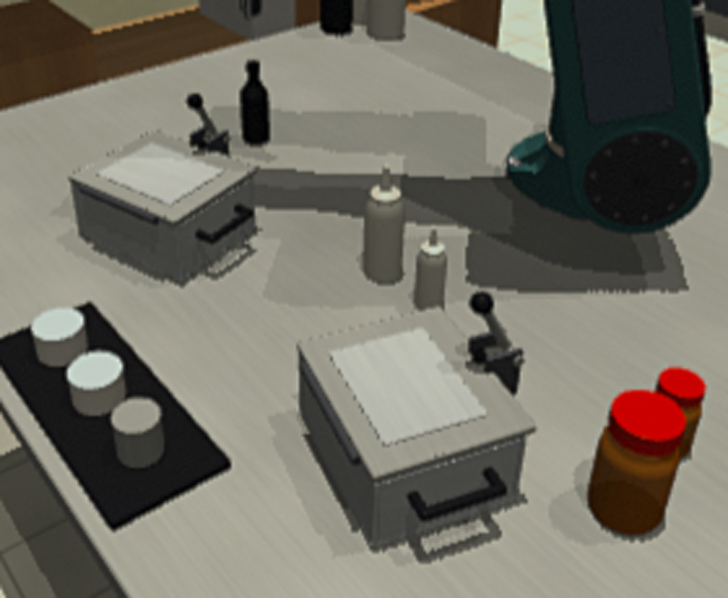

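View pics/w5.png

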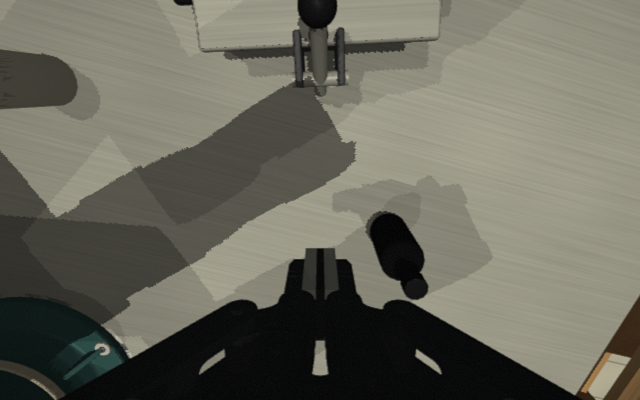

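In the scene picture the knob is at (275,158.8), against (274.2,158.8) predicted for latched. The lid is flush, box_b is still latched, the bottles and jar are standing, and the gripper is clear of everything.

```bash
python3 - <<'E'
from bench import robot
print(robot.hand_in())
E
```

```text
the job is handed in; nothing more can be done
None
```

The open box's lid is shut and its clamp lever is latched; I handed the job in at about 7.5 s. I pushed the lid down with the shut fingertips until it seated: 20 N with the tip at z = 0.102 m, which is the closed-lid height. Then I pushed the knob over centre from outside with the shut fingers, rising with it, and backed off.

The last checks showed:
- **Lever:** the knob's picture position was within 1 px of where it should be when latched.
- **Lid:** it sits flush on the box.
- **Other box and loose items:** box_b looks still latched, and the bottles and jar look undisturbed. I judged these by eye from the last pictures and did not measure them again.
- **Gripper:** it is clear of everything, with force readings under 1 N.

Two readings disagreed slightly. Before the push, the knob was about 2.7 mm to the side of where I had predicted it, and I corrected for that. The lid's front corners were about 5 px from my model's prediction in the wrist picture, which I left uncorrected as too small to matter.

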